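# Wedge a case of china tight in its packing crate

### The arm

A 6-joint arm with a two-finger parallel gripper is mounted at the origin on the work surface. World frame = base frame: x ahead of the robot, y to its left, z up, the work surface at z = 0. Lengths are in m, angles in rad, forces in N, time in s.
With the tool pointing down it reaches from about 0.275 to 1 m from the base axis. Payload 8.4 kg.
Tool frame: the origin (TCP) lies on the centre line of the jaws, within the pads' length; the fingertips stand 17 mm ahead of it and the grasp point (between the pads) lies 2 mm behind it (bot.tcp_to_tips is the y of the fingertips in the tool frame, in m); y points along the fingers, z is the direction in which the jaws open and shut, and the axes are right-handed (so a half turn about y gives the same grasp; the last joint's range is limited). The gripper opens to 85 mm and grips with 20 to 120 N. Pads are 22 mm wide; open, the fingers measure 114 mm over their backs; the gripper's body (76 mm by 85 mm) begins 54 mm behind the grasp point. The pads swing forward as they close: fully open they stand 13 mm farther back than shut.
Start: joints at [1.316, 0.353, 1.633, -0, 1.155, -0.002], TCP at [0.156, 0.605, 0.248] pointing down, gripper open.
Joint ranges: [-2.63, 2.63], [-0.92, 2.1], [0.06, 2.66], [-1.3, 4.44], [0, 2.69], [-3.02, 3.02]. Speed limits (rad/s): [2.22, 2.22, 2.79, 3.14, 3.14, 3.14].

### API

Orientations are given as a unit quaternion [x, y, z, w].
In Python, from workcell import bot, hand, kinematics, get_obs, vision, hand_in gives the robot as it stands. The module is installed in compiled form; this text tells all that it offers. Calls block until the motion is done:
- bot.reach(position, orientation): joint-space move of the TCP to a pose.
- bot.servo_line(position, ori=None, velocity=0.15): straight line of the TCP; ori=None keeps the orientation; velocity is the mean speed in m/s.
- bot.goto_joints(angles): joint-space move.
- hand.move_gripper(opening, strength=None): finger opening in m; strength is the grip in N (None keeps the last); returns when the fingers have stopped.
- bot.dwell(seconds).
- kinematics.solve_ik(position, orientation): joint angles nearest the present ones, or None.
- get_obs(): the state.
- vision.read_camera(name): name is "side" or "top" or "wrist"; returns a dict with "frame" (384x512x3 uint8, red, green, blue), "intrinsics" (3x3 intrinsics, pixels), "view" (4x4, takes a point from world to camera coordinates). Camera axes: x right, y down, z forward; pixel columns grow to the right and rows downward; lengths in m; the calibration is good to about 2 mm. A picture is of the moment at which its call begins. There is no depth.
A pose or a line that the arm cannot do raises bot.IKError and nothing moves.
- hand_in(): hands the job in, once; it reports no verdict.
The state is a dict: "time_s": time; "joint_pos": joint angles; "joint_vel": joint speeds; "joint_efforts": joint torques, N m; "position": TCP position; "orientation": TCP orientation; "wrist_force": force on the tool from outside, world axes, zero at the start; "ft_torque": the same for the moment, N m; "gripper_width": finger opening in m.
Only numpy, scipy, OpenCV 4.12 (cv2) and the standard library are available. Lean on these libraries where they do the work, as an engineer would, in place of code of your own. Each camera call takes 0.05 s, during which the arm holds its last target.

### The job

The heavy dark case in the packing crate has play between it and the crate's cross-board. Stand flat wooden spacers from the rack upright in that gap, side by side on the crate's floor, until what is left is narrow enough for the tapered wedge to jam in it short of the floor, then push the wedge in, thin end down, until you feel everything is tight. Finish while still holding the wedge pressed in place; spacers you do not need stay standing in the rack, and the other things on the table and in the crate are left alone.

Things in the scene. Friction and masses are not known exactly. Their poses are not given: they have to be found in the camera images.
- case: Dark flat wooden case, 178 (x) x 212 (y) x 65 mm high, fixed on the crate's floor (floor 10 mm, case top 75 mm above the table) against the wall nearest the robot. Origin: centre of its underside. It does not move.
- gap_case (a point): Middle of the top edge of the case's face that bounds the gap, 75 mm above the table. Its +x axis points level across the gap, square to that face, to the cross-board; y runs along the gap; z up. The crate is a plywood box 340 x 240 mm, 75 mm high, walls 10 mm.
- board: Plywood cross-board, 12 mm thick, 218 mm long, 65 mm high, fixed upright across the crate parallel to the case. Origin: centre of its underside. The gap from case to board is 23 to 40 mm wide, differs each time, and is about 210 mm long; its floor is 10 mm above the table. Behind the board is another compartment with a mug: not the gap.
- gap_board (a point): Middle of the top edge of the board's face that bounds the gap, 75 mm above the table; same axes as gap_case. The width of the gap is the x of this point as seen from gap_case.
- rack_mid (a point): Centre of the top face of the fixed wooden rack, 170 (x) x 90 (y) x 40 mm high, with four slots 12 mm wide, 54 mm long (along y), 34 mm deep, at x = -60, -20, 20, 60 mm: the wedge is in the first, the spacers are in the others, with their wide faces square to x.
- spacer1_center (a point): Centre of a plain flat wooden spacer, 10 mm thick (x), 50 mm wide (y), 110 mm high (z), about 40 g, all three alike. It stands upright in a rack slot with its foot 6 mm above the table, so the top 76 mm stand clear. Grasp it across its 50 mm width near the top (in the gap its top 45 mm stand clear of case and board).
- spacer2_center (a point): Centre of a plain flat wooden spacer, 10 mm thick (x), 50 mm wide (y), 110 mm high (z), about 40 g, all three alike. It stands upright in a rack slot with its foot 6 mm above the table, so the top 76 mm stand clear. Grasp it across its 50 mm width near the top (in the gap its top 45 mm stand clear of case and board).
- spacer3_center (a point): Centre of a plain flat wooden spacer, 10 mm thick (x), 50 mm wide (y), 110 mm high (z), about 40 g, all three alike. It stands upright in a rack slot with its foot 6 mm above the table, so the top 76 mm stand clear. Grasp it across its 50 mm width near the top (in the gap its top 45 mm stand clear of case and board).
- spacer1: The spacer of point spacer1_center. Origin: centre of its foot; same axes.
- spacer2: The spacer of point spacer2_center. Origin: centre of its foot; same axes.
- spacer3: The spacer of point spacer3_center. Origin: centre of its foot; same axes.
- wedge_center (a point): Middle of the wooden wedge, 52 mm above its thin end; 104 mm high (z), 50 mm wide (y), 50 g, thin end down in its slot. Its +x face is flat and upright, 11 mm to +x of this point; its -x face tapers: 5 mm thick at the thin end, 1 mm more per 3.5 mm of height, 34 mm at the top (mid-thickness 3.5 mm to -x of this point at 84 mm up). Grasp across the 50 mm width near the top.
- wedge_tip (a point): Centre of the wedge's 5 mm thin end (underside); same axes; 8.5 mm to +x of wedge_center. Pushed into a gap of width r, the wedge jams with its thin end about 3.5 x (r - 5) mm below the rim that its taper meets; 7 to 20 mm left over beside the spacers will do, more lets it reach the floor loose.
- wedge: The wedge; origin at the centre of its thin end.
- mug: White mug, radius 34 mm, 85 mm high, in the crate's far compartment; leave alone. Origin: centre of its underside.
- tape: Upright-axis card ring (tape core), radius 48 mm, 48 mm high; leave alone.
- gluejar: Closed jar, radius 30 mm, 80 mm high; leave alone.
- candlestick: Dark candlestick, foot radius 30 mm, 115 mm high; leave alone.
- bowl: Bowl, rim radius 55 mm, 50 mm high; leave alone.
- carton: Small carton 90 x 40 x 60 mm; leave alone.
- tumbler: Glass tumbler, radius 32 mm, 90 mm high; leave alone.
There are look-alikes about, which are no part of the job. What is shaped like the spacer2 but purple or yellow is not meant.

How it is judged:
On the way, in this order (a step that is already met when the one before it is completed fails the run):
1. a spacer stands on the crate floor in the gap, let go ((((x of spacer1_center in the frame of gap_case above 0 m and x of spacer1_center in the frame of gap_board below 0 m and y of spacer1_center in the frame of gap_case between -0.06 and 0.06 m and height (world z) of spacer1_center below 0.072 m and angle between spacer1_center's own z axis and vertical below 0.3 rad) and contact force between the fingers and spacer1 below 0.3 N) or ((x of spacer2_center in the frame of gap_case above 0 m and x of spacer2_center in the frame of gap_board below 0 m and y of spacer2_center in the frame of gap_case between -0.06 and 0.06 m and height (world z) of spacer2_center below 0.072 m and angle between spacer2_center's own z axis and vertical below 0.3 rad) and contact force between the fingers and spacer2 below 0.3 N) or ((x of spacer3_center in the frame of gap_case above 0 m and x of spacer3_center in the frame of gap_board below 0 m and y of spacer3_center in the frame of gap_case between -0.06 and 0.06 m and height (world z) of spacer3_center below 0.072 m and angle between spacer3_center's own z axis and vertical below 0.3 rad) and contact force between the fingers and spacer3 below 0.3 N))), for 0.2 s.
2. the held wedge's thin end is in the gap (x of wedge_tip in the frame of gap_case above 0 m and x of wedge_tip in the frame of gap_board below 0 m and y of wedge_tip in the frame of gap_case between -0.06 and 0.06 m and height (world z) of wedge_tip between 0.0115 and 0.071 m and angle between wedge_center's own z axis and vertical below 0.25 rad and contact force between the fingers and wedge above 1.5 N), for 0.1 s.
At the end, for the whole second after the job is handed in: Fingers hold the still wedge (over 1.5 N), upright within 0.25 rad, thin end 4 mm or more below the rim, 1.5 mm off the floor. One or more spacers stand in the gap (within 0.3 rad), the rest there or in the rack; case and board each feel over 3 N (all of step 2 and linear speed of wedge below 0.02 m/s and ((x of spacer1_center in the frame of gap_case above 0 m and x of spacer1_center in the frame of gap_board below 0 m and y of spacer1_center in the frame of gap_case between -0.06 and 0.06 m and height (world z) of spacer1_center below 0.072 m and angle between spacer1_center's own z axis and vertical below 0.3 rad) or (x of spacer2_center in the frame of gap_case above 0 m and x of spacer2_center in the frame of gap_board below 0 m and y of spacer2_center in the frame of gap_case between -0.06 and 0.06 m and height (world z) of spacer2_center below 0.072 m and angle between spacer2_center's own z axis and vertical below 0.3 rad) or (x of spacer3_center in the frame of gap_case above 0 m and x of spacer3_center in the frame of gap_board below 0 m and y of spacer3_center in the frame of gap_case between -0.06 and 0.06 m and height (world z) of spacer3_center below 0.072 m and angle between spacer3_center's own z axis and vertical below 0.3 rad)) and ((x of spacer1_center in the frame of gap_case above 0 m and x of spacer1_center in the frame of gap_board below 0 m and y of spacer1_center in the frame of gap_case between -0.06 and 0.06 m and height (world z) of spacer1_center below 0.072 m and angle between spacer1_center's own z axis and vertical below 0.3 rad) or (horizontal distance between spacer1_center and rack_mid below 0.08 m and height (world z) of spacer1_center between 0.054 and 0.068 m and angle between spacer1_center's own z axis and vertical below 0.15 rad)) and ((x of spacer2_center in the frame of gap_case above 0 m and x of spacer2_center in the frame of gap_board below 0 m and y of spacer2_center in the frame of gap_case between -0.06 and 0.06 m and height (world z) of spacer2_center below 0.072 m and angle between spacer2_center's own z axis and vertical below 0.3 rad) or (horizontal distance between spacer2_center and rack_mid below 0.08 m and height (world z) of spacer2_center between 0.054 and 0.068 m and angle between spacer2_center's own z axis and vertical below 0.15 rad)) and ((x of spacer3_center in the frame of gap_case above 0 m and x of spacer3_center in the frame of gap_board below 0 m and y of spacer3_center in the frame of gap_case between -0.06 and 0.06 m and height (world z) of spacer3_center below 0.072 m and angle between spacer3_center's own z axis and vertical below 0.3 rad) or (horizontal distance between spacer3_center and rack_mid below 0.08 m and height (world z) of spacer3_center between 0.054 and 0.068 m and angle between spacer3_center's own z axis and vertical below 0.15 rad)) and contact force between each of case, board and anything else above 3 N); the arm keeps its last pose, push and grip.
It fails at once if a bystander is moved more than 30 mm (distance of any of mug, tape, gluejar, candlestick, bowl, carton, tumbler from where it was at the start of the episode above 0.03 m).
It also fails if it takes over 72 s, if anything falls off the work surface, if the arm or the gripper's body presses on something with over 40 N, if the wrist force passes 120 N, or if a joint passes its speed limit or range.

## Working session

There is one attempt and no reset: what is moved stays moved. The work goes in short steps, each a Python script; the robot and the scene stay as the last script left them, time stands still between calls to the robot, and variables do not carry over. Pictures are saved under pics/ and viewed, and the job is handed in when it is done.

```bash
ls; mkdir -p pics
python3 - <<'E'
from workcell import bot,hand,kinematics,get_obs,vision
import cv2,numpy as np
print(get_obs())
for n in("side","top","wrist"):
    d=vision.read_camera(n); cv2.imwrite(f"pics/{n}0.png",d["frame"][:,:,::-1]); print(n,d["intrinsics"].tolist(),np.round(d["view"],4).tolist())
E
```

```text
pics
{'time_s': 0.0, 'joint_pos': array([ 1.31559235e+00,  3.53647452e-01,  1.63411989e+00,  2.07664727e-05,
        1.15521009e+00, -2.41181810e-03]), 'joint_vel': array([ 0.00099508, -0.00055116,  0.00277595,  0.00143155,  0.00140985,
       -0.00184707]), 'joint_efforts': array([ 2.14698433e-03, -6.05237174e+01, -3.42072415e+01,  1.76456401e-04,
        9.32503841e-03, -4.22856954e-05]), 'position': array([0.15620589, 0.6047028 , 0.2475682 ]), 'orientation': array([ 0.70195007, -0.08921021,  0.08907111, -0.70098072]), 'wrist_force': array([-0.26144307,  0.08558253,  0.39166125]), 'ft_torque': array([ 0.01111386, -0.05243256,  0.02437178]), 'gripper_width': 0.08511078065478905}
side [[451.9872151488132, 0.0, 252.41498284822927], [0.0, 451.9872151488132, 188.96435991356535], [0.0, 0.0, 1.0]] [[0.7275, -0.6861, -0.0059, -0.4139], [-0.4348, -0.4543, -0.7775, 0.3575], [0.5308, 0.5682, -0.6288, 0.9932], [0.0, 0.0, 0.0, 1.0]]
top [[495.80584759617847, 0.0, 264.09182243845964], [0.0, 495.80584759617847, 184.86116575248485], [0.0, 0.0, 1.0]] [[0.0241, -0.9995, 0.0185, 0.0017], [-0.996, -0.0256, -0.085, 0.6217], [0.0855, -0.0163, -0.9962, 1.6292], [0.0, 0.0, 0.0, 1.0]]
wrist [[312.2346076281701, 0.0, 254.5196952626908], [0.0, 312.2346076281701, 190.18796296919774], [0.0, 0.0, 1.0]] [[0.2501, 0.9682, -0.0017, -0.6245], [0.9278, -0.2392, 0.2863, -0.0369], [0.2768, -0.0731, -0.9582, 0.3783], [0.0, 0.0, 0.0, 1.0]]
```

View pics/side0.png

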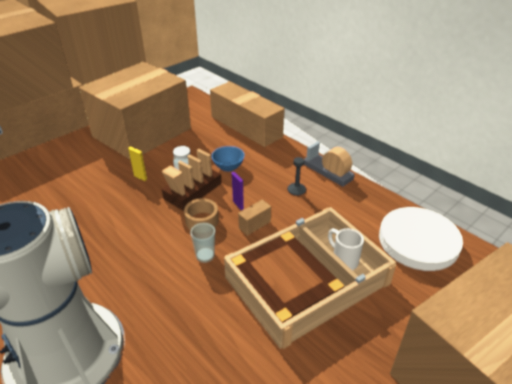

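View pics/top0.png

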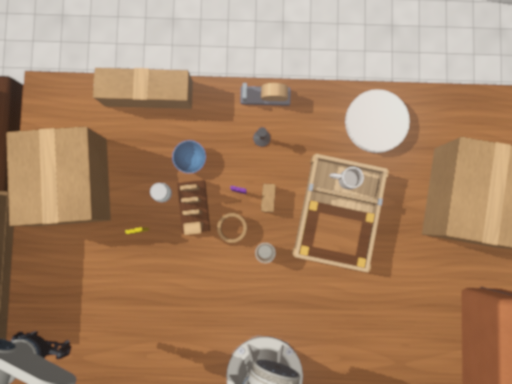

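View pics/wrist0.png

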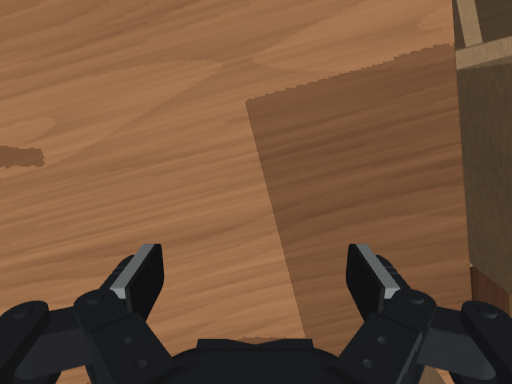

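The pictures show the rack at top px (193,208), with the wedge at (193,228) and three tan spacers at (186,187), (190,199) and (190,212). The crate is at (342,212). The yellow (134,231) and purple (238,189) slabs stand outside the rack and are the look-alikes.

```bash
cat > h.py <<'E'
from workcell import bot,hand,kinematics,get_obs,vision,hand_in
import cv2,numpy as np
from scipy.spatial.transform import Rotation as R
def cam(n,save=None):
    d=vision.read_camera(n)
    if save: cv2.imwrite(f"pics/{save}.png",d["frame"][:,:,::-1]); np.savez(f"pics/{save}.npz",K=d["intrinsics"],V=d["view"])
    return d
def load(s):
    d=np.load(f"pics/{s}.npz"); return d["K"],d["V"]
def plane(K,V,uv,z):
    uv=np.atleast_2d(np.array(uv,float)); ray=np.linalg.inv(K)@np.c_[uv,np.ones(len(uv))].T
    Rm,t=V[:3,:3],V[:3,3]; c=-Rm.T@t; w=Rm.T@ray
    return (c[:,None]+w*((z-c[2])/w[2])).T
def tri(obs):
    A=[];
    for K,V,(u,v) in obs:
        P=K@V[:3]; A+=[u*P[2]-P[0],v*P[2]-P[1]]
    X=np.linalg.svd(np.array(A))[2][-1]; return X[:3]/X[3]
def proj(K,V,p):
    p=np.atleast_2d(p); q=(K@(V[:3,:3]@p.T+V[:3,3:])); return (q[:2]/q[2]).T
def crop(s,x0,y0,x1,y1,f,out):
    im=cv2.imread(f"pics/{s}.png"); cv2.imwrite(f"pics/{out}.png",cv2.resize(im[y0:y1,x0:x1],None,fx=f,fy=f,interpolation=cv2.INTER_CUBIC))
def down(yaw):
    # tool y down, tool z (jaw dir) horizontal at angle yaw from world x
    y=np.array([0,0,-1.]);z=np.array([np.cos(yaw),np.sin(yaw),0]);x=np.cross(y,z)
    return R.from_matrix(np.c_[x,y,z]).as_quat()
E
python3 - <<'E'
from h import *
for n in("side","top"): cam(n,n+"1")
crop("top1",120,130,400,280,2.8,"c1"); 
crop("side1",150,130,400,340,3,"c2")
K,V=load("top1")
print(plane(K,V,[(182,182),(203,180),(209,234),(185,234)],.04).round(3)); print(plane(K,V,[(317,156),(387,166),(370,269),(295,256)],.075).round(3))
E
```

```text
[[0.623 0.289 0.04 ]
 [0.631 0.22  0.04 ]
 [0.454 0.194 0.04 ]
 [0.452 0.272 0.04 ]]
[[ 0.716 -0.152  0.075]
 [ 0.689 -0.382  0.075]
 [ 0.355 -0.328  0.075]
 [ 0.391 -0.087  0.075]]
```

View pics/c1.png

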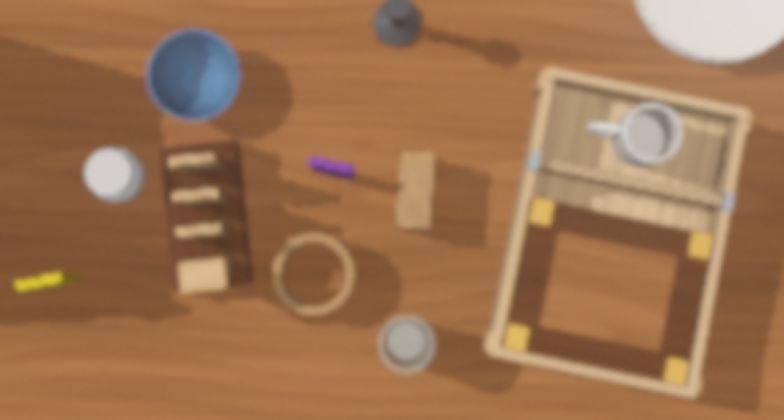

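View pics/c2.png

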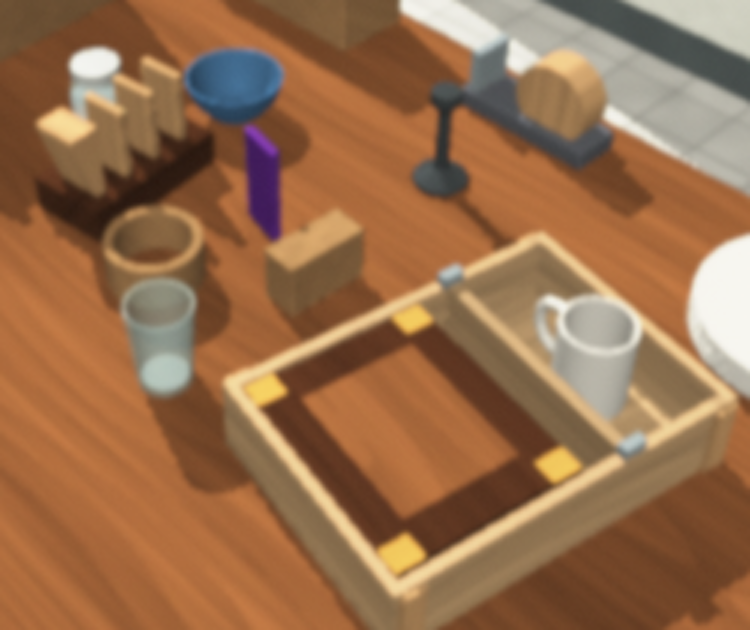

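Run:
```python
from h import *
o=get_obs(); d=cam("wrist"); V=d["view"]; c=-V[:3,:3].T@V[:3,3]
T=R.from_quat(o["orientation"]).as_matrix()
print("cam in tool",T.T@(c-o["position"]),"axes in tool",(T.T@V[:3,:3].T).round(3)); print(T.round(3), bot.tcp_to_tips)
# candidates
for nm,p,a in (("rack",(.54,.245,.3),7),("crate",(.56,-.24,.3),-10)):
  for s in(90,-90):
    print(nm,s,kinematics.solve_ik(p,down(np.radians(a+s))))
```

```text
cam in tool [-0.0728813  -0.12434024  0.00040662] axes in tool [[ 0.     0.958  0.286]
 [ 0.    -0.286  0.958]
 [ 1.     0.    -0.   ]]
[[ 0.968 -0.     0.25 ]
 [-0.25  -0.001  0.968]
 [ 0.    -1.    -0.001]] 0.017
rack 90 [ 4.23400057e-01  2.58582751e-01  1.64666399e+00 -4.44089210e-16
  1.23634592e+00 -1.26956932e+00]
rack -90 [0.42340006 0.25858275 1.64666399 0.         1.23634592 1.87202334]
crate 90 [-4.07353784e-01  2.84824163e-01  1.61150578e+00 -4.44089210e-16
  1.24526271e+00 -1.80361719e+00]
crate -90 [-0.40735378  0.28482416  1.61150578  0.          1.24526271  1.33797547]
```

Run:
```python
from h import *
q=down(np.radians(80))
bot.reach((.50,-.23,.22),q); cam("wrist","w1")
bot.servo_line((.58,-.24,.22),velocity=.25); cam("wrist","w2")
print(get_obs()["time_s"],get_obs()["position"])
crop("w1",0,0,512,384,1.5,"w1b");crop("w2",0,0,512,384,1.5,"w2b")
```

```text
4.0333 [ 0.57955508 -0.23951373  0.21947065]
```

View pics/w1b.png

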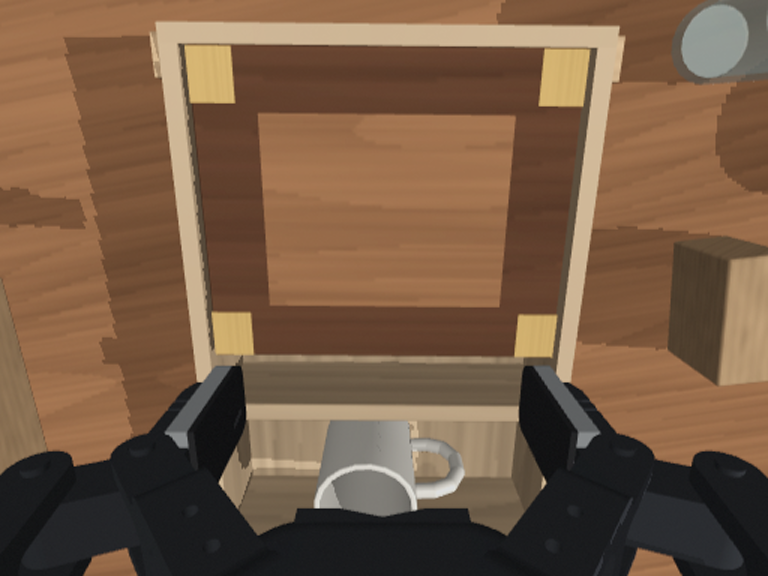

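View pics/w2b.png

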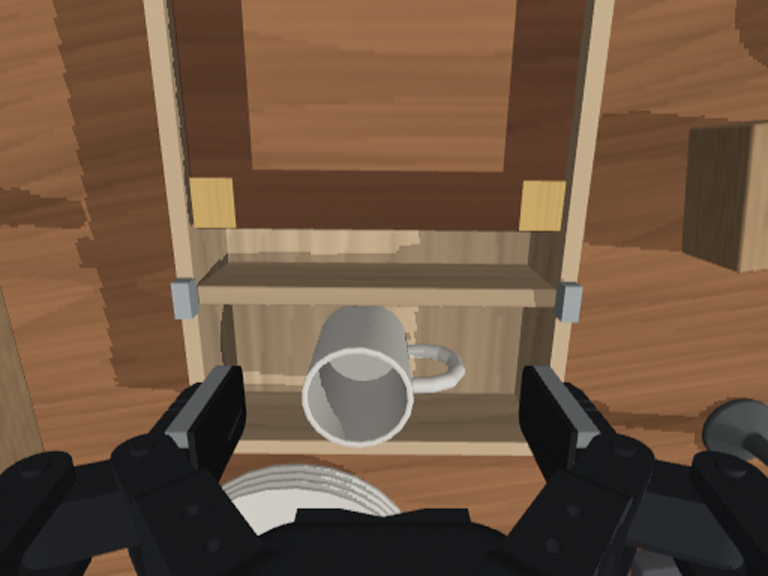

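w2 shows the case's rim along row 229 (b-picture px), the board's near top edge along row 288 and its far edge at 304, with the gap between. I'll fit these lines at subpixel precision in both views.

```bash
cat > edge.py <<'E'
from h import *
def fit(s,cols,r0,r1,sign,ch=None,slope=0):
    """row of strongest gradient of given sign (+ = gets brighter downward) near r0..r1, line fit row=a+b*col"""
    im=cv2.imread(f"pics/{s}.png").astype(float).mean(2); im=cv2.GaussianBlur(im,(3,1),0)
    xs=[];ys=[]
    for c in range(*cols):
        g=sign*(im[r0+1:r1+1,c]-im[r0-1:r1-1,c])/2; k=int(np.argmax(g))
        if 0<k<len(g)-1:
            den=g[k-1]-2*g[k]+g[k+1]; d=.5*(g[k-1]-g[k+1])/den if den else 0
            xs.append(c);ys.append(r0+k+d)
    xs=np.array(xs);ys=np.array(ys); m=np.abs(ys-np.median(ys))<4
    for _ in range(4):
        p=np.polyfit(xs[m],ys[m],1); e=np.abs(np.polyval(p,xs)-ys); m=e<max(.5,1.5*np.median(e[m]))
    return p,e[m].std(),m.sum()
E
python3 - <<'E'
from edge import *
S={}
for s,L in (("w1",dict(case=((170,335),228,245,1),near=((175,335),262,274,1),far=((175,210),273,285,-1))),("w2",dict(case=((160,340),145,160,1),near=((160,345),184,197,1),far=((150,200),197,208,-1)))):
    K,V=load(s)
    for n,a in L.items():
        p,e,m=fit(s,*a); c=np.array([190,255,320.]); uv=np.c_[c,np.polyval(p,c)+0.]
        X=plane(K,V,uv,.075); S[s,n]=(p,X); print(s,n,p.round(3),e.round(2),m,X.round(4).tolist(), "ang",np.degrees(np.arctan2(*(X[0]-X[2])[:2][::-1])).round(2))
    for n in("near","far"):
        X0=S[s,"case"][1];X=S[s,n][1]; d=(X0[0]-X0[2]);d/=np.linalg.norm(d); nn=np.array([d[1],-d[0]])if False else np.array([-d[1],d[0],0]); print(n,(X-X0[1])@nn)
# height by triangulating lines (plane/plane at world line): intersection at fixed col -> use planes
for n in("case","near"):
    N=[]
    for s in("w1","w2"):
        K,V=load(s);b,a=S[s,n][0]; l=np.array([b,-1,a]); N.append((K@V[:3]).T@l)
    # points on both planes with lateral position along line = through crate centre; solve adding plane 0.
    d=S["w2",n][1]; t=d[0]-d[2]; t/=np.linalg.norm(t); N.append(np.r_[t,-t@d[1]])
    N=np.array(N); print(n,"tri",np.linalg.solve(N[:,:3],-N[:,3]).round(4))
E
```

```text
w1 case [8.00000e-03 2.34575e+02] 0.07 165 [[0.5419, -0.2981, 0.075], [0.553, -0.2379, 0.075], [0.5642, -0.1777, 0.075]] ang -100.48
w1 near [9.00000e-03 2.67361e+02] 0.04 160 [[0.5759, -0.3062, 0.075], [0.5875, -0.244, 0.075], [0.599, -0.1817, 0.075]] ang -100.51
w1 far [4.00000e-03 2.78401e+02] 0.03 35 [[0.5868, -0.3088, 0.075], [0.5981, -0.2458, 0.075], [0.6095, -0.1828, 0.075]] ang -100.18
near [0.03491284 0.03494319 0.03497358]
far [0.04612266 0.04579223 0.04546166]
w2 case [1.10000e-02 1.50214e+02] 0.07 180 [[0.5442, -0.2897, 0.075], [0.5545, -0.2343, 0.075], [0.5649, -0.1788, 0.075]] ang -100.58
w2 near [9.00000e-03 1.89143e+02] 0.06 185 [[0.5782, -0.2977, 0.075], [0.5889, -0.2403, 0.075], [0.5995, -0.1828, 0.075]] ang -100.5
w2 far [-2.00000e-03  2.02461e+02] 0.07 48 [[0.5887, -0.3002, 0.075], [0.5988, -0.242, 0.075], [0.6089, -0.1838, 0.075]] ang -99.85
near [0.0349749  0.03489474 0.03481449]
far [0.04567426 0.04492678 0.0441795 ]
case tri [ 0.5549 -0.2343  0.0724]
near tri [ 0.5896 -0.2404  0.0725]
```

Gap: 34.9 mm in both views, with the rim triangulated at z≈0.072 against the stated 0.075. The crate is yawed −10.5°. That means two spacers, leaving about 14.9 mm, and the wedge should jam with its tip at about 40 mm. Next the rack.

Run:
```python
from h import *
q=down(np.radians(97))
bot.reach((.54,.24,.30),q); cam("wrist","r1")
bot.servo_line((.62,.24,.30),velocity=.25); cam("wrist","r2")
print(get_obs()["time_s"],get_obs()["position"])
crop("r1",0,0,512,384,1.5,"r1b");crop("r2",0,0,512,384,1.5,"r2b")
```

```text
6.375 [0.61983339 0.23926344 0.29935806]
```

View pics/r1b.png

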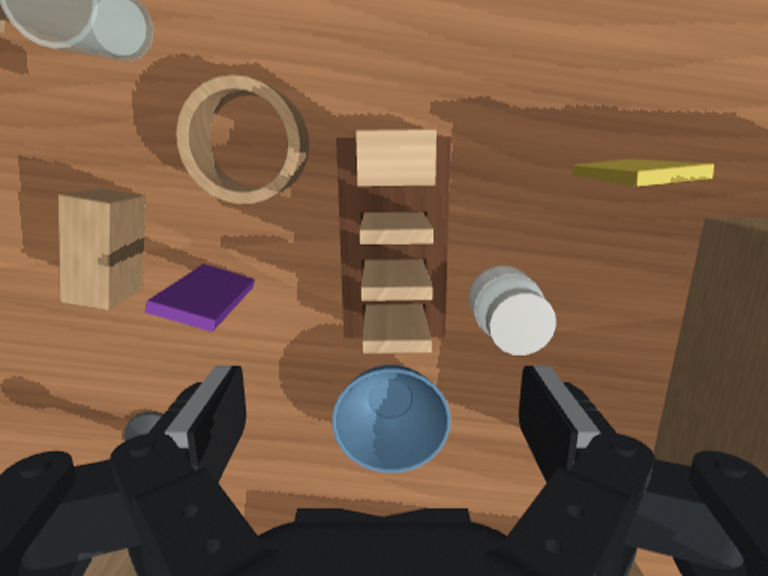

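View pics/r2b.png

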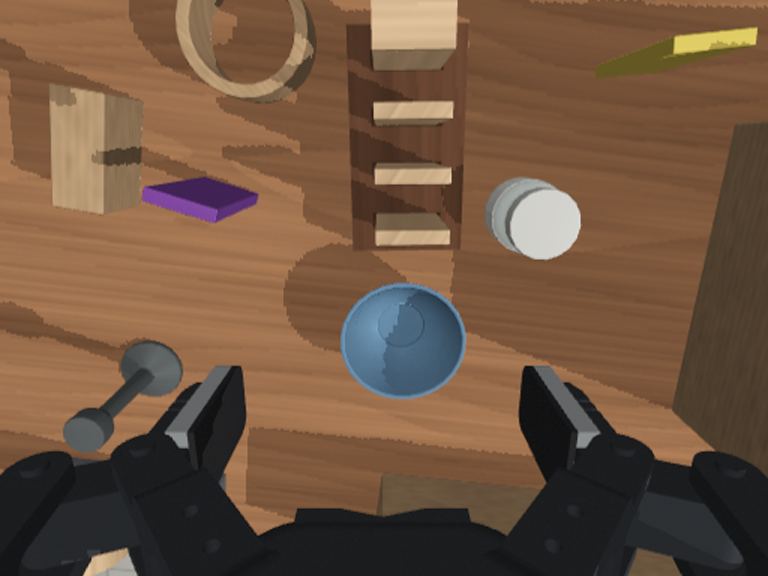

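r1 shows wedge top (396,157), spacer tops (397,235), (397,287) and (397,344) in b-picture px. Yellow (650,172) and purple (200,300) lie off the rack. I'll enlarge the picture to confirm the spacers and pick corners.

Run:
```python
from h import *
crop("r1",220,80,310,245,3.6,"r1c"); crop("r2",225,0,325,175,3.4,"r2c")
a=cv2.imread("pics/r1c.png");b=cv2.imread("pics/r2c.png"); h=max(a.shape[0],b.shape[0])
a=cv2.copyMakeBorder(a,0,h-a.shape[0],0,20,0);b=cv2.copyMakeBorder(b,0,h-b.shape[0],0,0,0)
cv2.imwrite("pics/rc.png",np.hstack([a,b])); print(a.shape,b.shape)
```

```text
(595, 344, 3) (595, 340, 3)
```

View pics/rc.png

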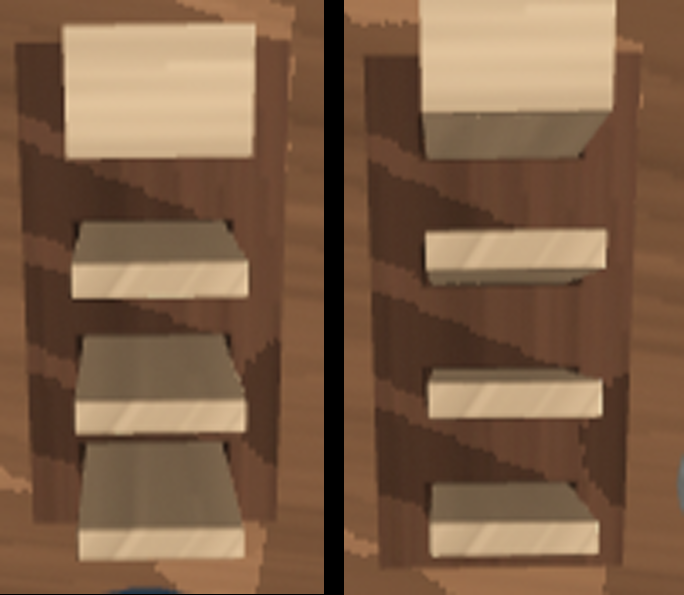

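The crop shows four plain tan tops in the dark rack: the wide wedge and three thin spacers. I'll segment the bright tops and triangulate them.

```bash
cat > tops.py <<'E'
from h import *
def tops(s,boxes,zs):
    im=cv2.imread(f"pics/{s}.png"); K,V=load(s); out=[]
    up=8
    for (x0,y0,x1,y1),z in zip(boxes,zs):
        g=cv2.resize(im[y0:y1,x0:x1],None,fx=up,fy=up,interpolation=cv2.INTER_CUBIC)[:,:,0]
        t,m=cv2.threshold(g,0,255,cv2.THRESH_BINARY+cv2.THRESH_OTSU)
        n,l,st,ce=cv2.connectedComponentsWithStats(m); k=1+np.argmax(st[1:,4]); mm=(l==k).astype(np.uint8)
        c=max(cv2.findContours(mm,cv2.RETR_EXTERNAL,cv2.CHAIN_APPROX_NONE)[0],key=len); 
        q=cv2.boxPoints(cv2.minAreaRect(c)); uv=(ce[k]+.5)/up-.5+[x0,y0]
        p=plane(K,V,[uv],z)[0]; qq=plane(K,V,(q+.5)/up-.5+[x0,y0],z)
        e=[np.linalg.norm(qq[(i+1)%4]-qq[i]) for i in range(4)]; i=int(np.argmax(e)); d=qq[(i+1)%4]-qq[i]
        ang=np.degrees(np.arctan2(d[1],d[0]))%180
        out.append((uv,p,sorted(e)[::2],ang,t))
    return out
E
python3 - <<'E'
from tops import *
K1,V1=load("r1");K2,V2=load("r2")
r=lambda l,ox,oy,f:[(int(a/f+ox),int(b/f+oy),int(c/f+ox),int(d/f+oy)) for a,b,c,d in l]
B1=r([(45,15,275,170),(55,235,262,312),(60,375,260,440),(65,500,258,570)],220,80,3.6)
B2=r([(67,0,285,130),(70,215,275,290),(72,355,272,425),(75,490,262,560)],225,0,3.4); 
t1=tops("r1",B1,[.11,.116,.116,.116]);t2=tops("r2",B2,[.11,.116,.116,.116])
for a,b in zip(t1,t2):
    print(a[0].round(2),b[0].round(2),"|",a[1].round(4),b[1].round(4),np.round(a[2]+b[2],4),round(a[3],2),round(b[3],2),"tri",tri([(K1,V1,a[0]),(K2,V2,b[0])]).round(4))
# jar top
print("jar",plane(K2,V2,[(545/1.5,223/1.5)],.08),plane(K1,V1,[(522/1.5,322/1.5)],.08))
E
```

```text
[263.89 104.59] [275.47  15.73] | [0.474  0.2404 0.11  ] [0.4764 0.2408 0.11  ] [0.035  0.0513 0.0265 0.0513] 97.64 96.9 tri [0.4742 0.2409 0.1003]
[264.28 157.29] [275.34  73.03] | [0.5242 0.2472 0.116 ] [0.5247 0.2471 0.116 ] [0.0103 0.0488 0.01   0.049 ] 97.87 97.7 tri [0.5246 0.2472 0.1138]
[264.21 195.22] [275.18 117.04] | [0.5636 0.2522 0.116 ] [0.5641 0.2524 0.116 ] [0.0101 0.0488 0.0105 0.049 ] 97.94 97.76 tri [0.5642 0.2525 0.114 ]
[264.67 230.65] [274.63 157.86] | [0.603  0.2579 0.116 ] [0.6034 0.2574 0.116 ] [0.0101 0.0493 0.0104 0.0493] 97.45 97.37 tri [0.6038 0.2578 0.1142]
jar [[0.58791698 0.35634481 0.08      ]] [[0.58659197 0.3558335  0.08      ]]
```

Spacers triangulate at z≈0.114 (stated 0.116), spaced 40 mm as specified, with the rack yawed 7.7°. I'm taking the one next to the wedge, at (0.5245, 0.2472).

```bash
cat >> h.py <<'E'
G=np.radians(-10.5); GN=np.array([np.cos(G),np.sin(G)]); GT=np.array([-np.sin(G),np.cos(G)])
GC=np.array([.5882,-.243])@GT     # y coord centre of gap
S_CASE,S_BOARD=.5874,.6223
def gxy(s,t=0): return s*GN+(GC+t)*GT
def f(): return get_obs()["wrist_force"]
def st(m=""):
    o=get_obs(); print(m,"t",round(o["time_s"],2),"p",o["position"].round(4),"F",o["wrist_force"].round(2),"w",round(o["gripper_width"],4))
def step_until(direc,dist,lim,st_=.001,v=.02):
    """step along direc until force against motion exceeds lim"""
    direc=np.array(direc,float); f0=f(); p=np.array(get_obs()["position"]); p0=p.copy()
    n=0
    while n*st_<dist:
        n+=1; bot.servo_line(p0+direc*n*st_,velocity=v)
        df=-(f()-f0)@direc
        if df>lim: break
    print("step_until",n*st_,"dF",round(df,2),get_obs()["position"].round(4)); return n*st_
def pick(xy,ztcp,yaw,op=.068,grip=50):
    q=down(np.radians(yaw)); hand.move_gripper(op)
    bot.reach((*xy,ztcp+.06),q); bot.servo_line((*xy,ztcp),velocity=.12)
    st("at"); hand.move_gripper(.03,grip); st("gripped")
E
python3 - <<'E'
from h import *
pick((.5245,.2472),.101,97.7)
cam("wrist","g1")
p=get_obs()["position"]; bot.servo_line((p[0],p[1],.245),velocity=.2); st("up"); cam("wrist","g2")
crop("g1",0,0,512,384,.9,"a");crop("g2",0,0,512,384,.8,"b")
a=cv2.imread("pics/g1.png");b=cv2.imread("pics/g2.png");cv2.imwrite("pics/g12.png",cv2.resize(np.hstack([a,b]),(800,300)))
E
```

```text
at t 8.07 p [0.5253 0.2474 0.1017] F [-0.8   0.14 -0.14] w 0.068
gripped t 8.37 p [0.5254 0.2475 0.1023] F [ 0.23 -1.4   5.24] w 0.0489
up t 9.28 p [0.5247 0.2472 0.2439] F [ 0.42  0.15 -0.38] w 0.0492
```

View pics/g12.png

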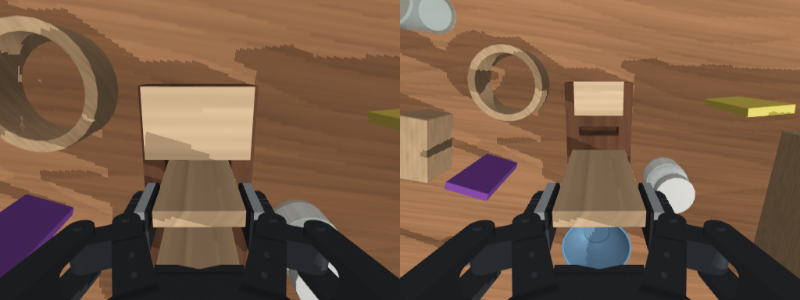

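The spacer is held square, top strip at about px (604,219). Now I carry it to the gap.

```bash
cat >> h.py <<'E'
def to_gap(s,z,zup=.245):
    q=down(np.radians(79.5)); xy=gxy(s); bot.reach((*xy,zup),q); bot.servo_line((*xy,z),velocity=.15)
E
python3 - <<'E'
from h import *
s=S_BOARD-.0085
to_gap(s,.178); st("above"); cam("wrist","p1"); cam("side","p1s")
crop("p1",100,60,420,290,2.4,"p1b")
E
```

```text
above t 11.72 p [ 0.58   -0.2412  0.1784] F [ 0.18  0.26 -1.01] w 0.0486
```

View pics/p1b.png

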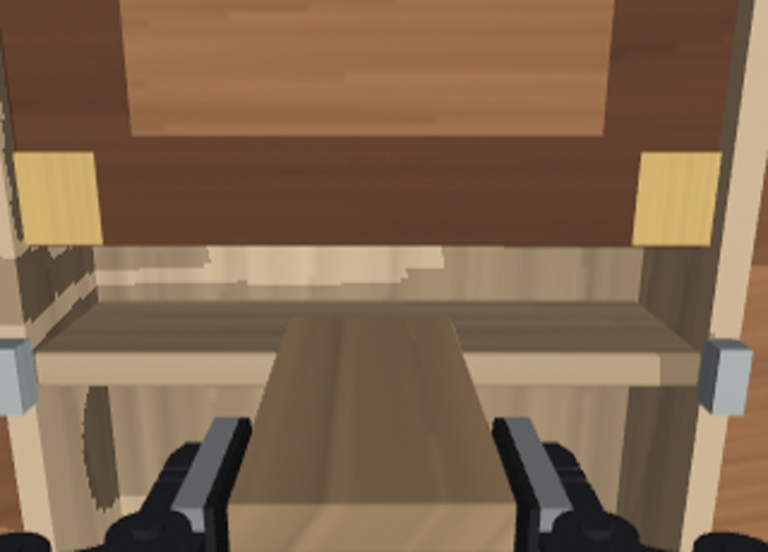

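The foot's near edge shows at crop row ~318, ahead of the board's near edge at ~352. I'll check the foot's position numerically.

Run:
```python
from edge import *
K,V=load("p1")
for c,r,z,n in((375,318,.0827,"foot-near"),(375,245,.075,"case"),(200,352,.075,"board near"),(560,352,.075,"board near")):
    X=plane(K,V,[(100+c/2.4,60+r/2.4)],z)[0]; print(n,X.round(4),"s",round(X[:2]@GN,4))
for c in ((288,318),(452,318)):
    X=plane(K,V,[(100+c[0]/2.4,60+c[1]/2.4)],.0827)[0]; print("foot corner t",round(X[:2]@GT-GC,4))
```

```text
foot-near [ 0.5751 -0.2386  0.0827] s 0.6089
case [ 0.5542 -0.2348  0.075 ] s 0.5877
board near [ 0.5784 -0.2966  0.075 ] s 0.6228
board near [ 0.5995 -0.1824  0.075 ] s 0.6227
foot corner t -0.0248
foot corner t 0.0256
```

Run:
```python
from h import *
xy=get_obs()["position"][:2]; xy=gxy(S_BOARD-.0085)
bot.servo_line((*xy,.112),velocity=.1); st("low")
step_until((0,0,-1),.010,3.5)
step_until((*GN,0),.009,4)
st("pushed"); cam("wrist","q1"); crop("q1",100,60,420,290,2.4,"q1b")
```

```text
low t 12.63 p [ 0.5799 -0.2416  0.1124] F [ 0.82  0.41 -0.22] w 0.0494
step_until 0.007 dF 6.13 [ 0.5803 -0.2417  0.1063]
step_until 0.006 dF 6.52 [ 0.585  -0.2426  0.1063]
pushed t 15.88 p [ 0.585  -0.2426  0.1063] F [-7.94  0.23  8.49] w 0.049
```

View pics/q1b.png

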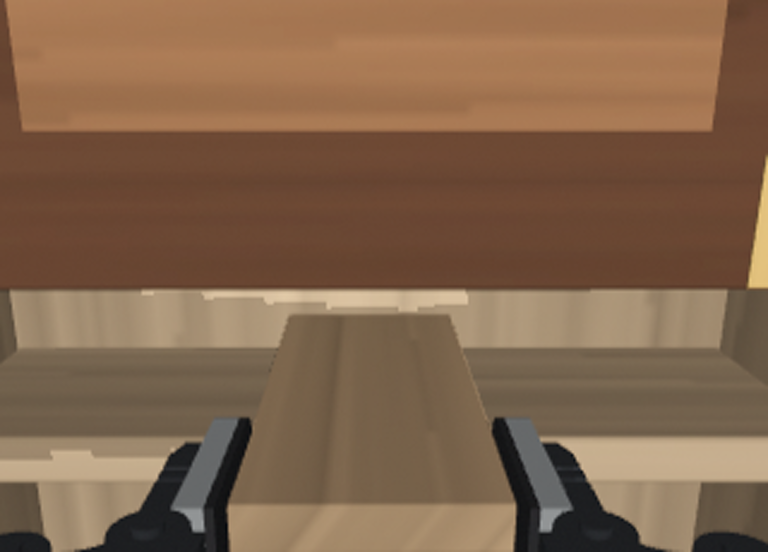

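The spacer is down on the floor (TCP 0.1063, as expected) and pressed against the board. I'll release it and fetch the second one.

Run:
```python
from h import *
hand.move_gripper(.066); st("rel")
p=get_obs()["position"]; bot.servo_line((p[0],p[1],.16),velocity=.15)
cam("wrist","q2")
pick((.5643,.2524),.101,97.7)
p=get_obs()["position"]; bot.servo_line((p[0],p[1],.265),velocity=.2); st("up"); cam("wrist","g3")
a=cv2.imread("pics/q2.png");b=cv2.imread("pics/g3.png");cv2.imwrite("pics/g34.png",cv2.resize(np.hstack([a,b]),(800,300)))
```

```text
rel t 16.24 p [ 0.5866 -0.2429  0.1062] F [-0.57  0.92  0.21] w 0.066
at t 19.47 p [0.5647 0.2523 0.1013] F [ 0.2  -0.18  0.44] w 0.068
gripped t 19.77 p [0.5651 0.2526 0.1022] F [ 0.08 -1.41  5.54] w 0.0493
up t 20.73 p [0.5643 0.2523 0.2636] F [-0.46 -0.34 -0.69] w 0.0491
```

View pics/g34.png

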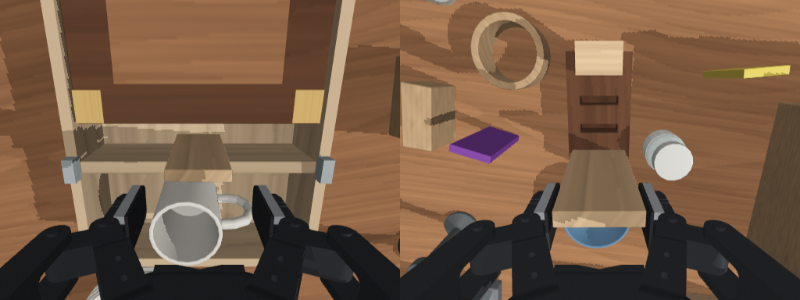

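Spacer 1 stands alone in the gap (left view, ~(198,160)) and spacer 2 is held. I'll measure spacer 1's top and look for the wedge's true height.

Run:
```python
from h import *
crop("q2",195,160,315,240,6.5,"q2c")
crop("g2",210,90,310,190,4,"x1"); crop("g3",210,40,310,140,4,"x2")
cv2.imwrite("pics/x12.png",np.hstack([cv2.imread("pics/x1.png"),cv2.imread("pics/x2.png")]))
```

```text
(no output)
```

View pics/q2c.png

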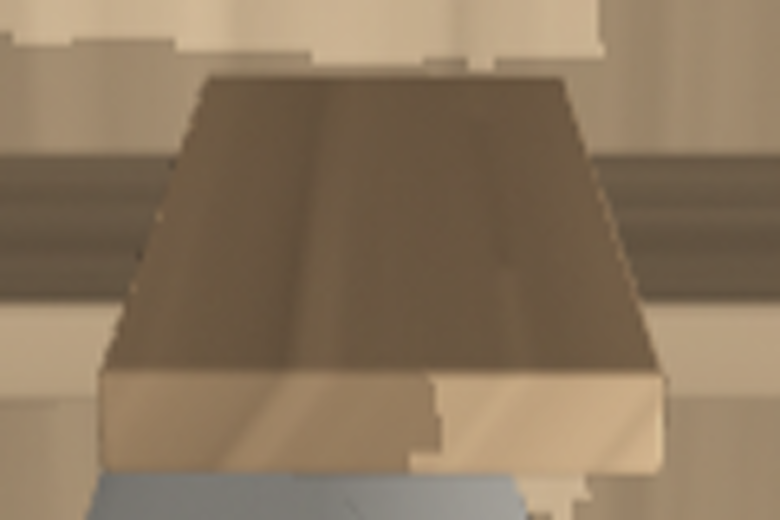

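View pics/x12.png

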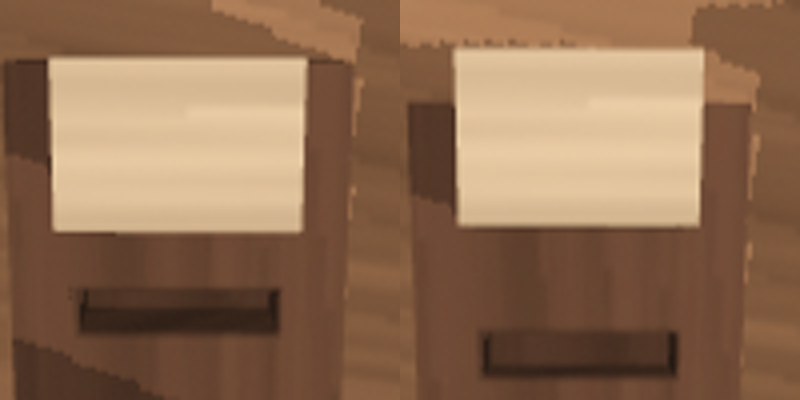

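Run:
```python
from h import *
K,V=load("q2"); g=lambda c,r:(195+(c+.5)/6.5-.5,160+(r+.5)/6.5-.5)
for n,c,r,z in(("foot nearL",205,77,.01),("foot nearR",562,77,.01),("top nearL",103,370,.12),("top nearR",660,373,.12),("top farL",103,472,.12),("top farR",660,470,.12),("board near",60,301,.075),("board near",720,303,.075)):
    X=plane(K,V,[g(c,r)],z)[0]; print(n,"s",round(X[:2]@GN,4),"t",round(X[:2]@GT-GC,4))
A=load("r1");B=load("g2");C=load("g3")
i=lambda x0,y0,f,c,r:(x0+(c+.5)/f-.5,y0+(r+.5)/f-.5)
r1={'nl':(62,26),'nr':(254,25),'fl':(65,158),'fr':(253,157)}
g2={'nl':(49,59),'nr':(307,58),'fl':(52,232),'fr':(303,232)}
g3={'nl':(54,48),'nr':(304,47),'fl':(58,227),'fr':(300,226)}
for k in r1:
    X=tri([(*A,i(220,80,3.6,*r1[k])),(*B,i(210,90,4,*g2[k])),(*C,i(210,40,4,*g3[k]))]); print(k,X.round(4),
     [plane(*W,[i(*o,*q[k])],.112)[0].round(4).tolist()[:2] for W,o,q in((A,(220,80,3.6),r1),(B,(210,90,4),g2),(C,(210,40,4),g3))])
```

```text
foot nearL s 0.6125 t -0.0254
foot nearR s 0.6125 t 0.024
top nearL s 0.6127 t -0.0246
top nearR s 0.613 t 0.0236
top farL s 0.6223 t -0.025
top farR s 0.6221 t 0.024
board near s 0.6223 t -0.0358
board near s 0.6226 t 0.0363
nl [0.4611 0.2133 0.1189] [[0.4609, 0.2128], [0.4614, 0.2128], [0.4603, 0.2126]]
nr [0.4545 0.2624 0.1201] [[0.4546, 0.263], [0.4544, 0.2633], [0.4533, 0.2631]]
fl [0.4948 0.2173 0.1152] [[0.4948, 0.2171], [0.4955, 0.217], [0.4949, 0.2172]]
fr [0.488  0.2675 0.1165] [[0.4884, 0.268], [0.4885, 0.2681], [0.4878, 0.2679]]
```

Spacer 1 is upright and flush with the board (near face s=0.6125, far face at 0.6222). The wedge top is at about z=0.118. Now I place spacer 2 against spacer 1.

Run:
```python
from h import *
s=.6030
to_gap(s,.180,.265); st("above"); cam("wrist","p2"); crop("p2",100,60,420,290,2.4,"p2b")
K,V=load("p2")
```

```text
above t 23.29 p [ 0.5695 -0.2393  0.1807] F [ 0.03  0.43 -0.8 ] w 0.049
```

View pics/p2b.png

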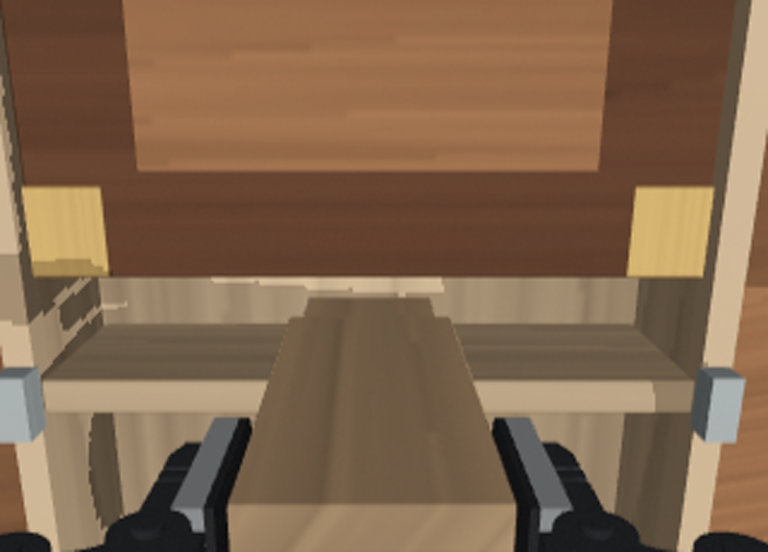

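The held foot (crop row 318) is already beside spacer 1, with no contact force. I lower it and push it over.

Run:
```python
from h import *
xy=gxy(.603)
bot.servo_line((*xy,.112),velocity=.1); st("low")
step_until((0,0,-1),.010,3.5)
step_until((*GN,0),.009,4); st("pushed")
print("s",get_obs()["position"][:2]@GN)
hand.move_gripper(.066); st("rel")
p=get_obs()["position"]; bot.servo_line((p[0],p[1],.19),velocity=.15)
cam("wrist","q3"); crop("q3",100,60,420,290,2.4,"q3b"); st("up")
```

```text
low t 24.18 p [ 0.5692 -0.2396  0.1124] F [-0.38  0.43 -0.4 ] w 0.0489
step_until 0.007 dF 6.86 [ 0.5695 -0.2397  0.1062]
step_until 0.002 dF 5.02 [ 0.5705 -0.2398  0.1062]
pushed t 26.43 p [ 0.5705 -0.2398  0.1062] F [-6.32  0.93  6.53] w 0.0487
s 0.6046787438439353
rel t 26.73 p [ 0.5718 -0.2401  0.1061] F [0.   0.31 0.67] w 0.0665
up t 27.49 p [ 0.5711 -0.2398  0.1888] F [0.3  0.48 0.46] w 0.066
```

View pics/q3b.png

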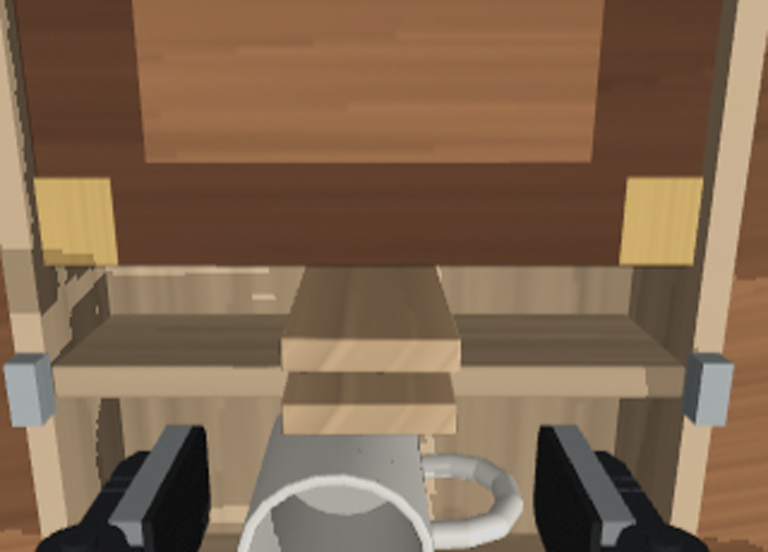

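Both stand, but spacer 2 seems to sit away from spacer 1: tops at crop rows 338–372 and 402–432. I'll measure that.

Run:
```python
from h import *
K,V=load("q3"); g=lambda c,r:(100+(c+.5)/2.4-.5,60+(r+.5)/2.4-.5)
for n,c,r,z in(("2 topnear",372,339,.12),("2 topfar",372,372,.12),("1 topnear",372,403,.12),("1 topfar",372,432,.12),("case",200,266,.075),("board",200,366,.075),("2 sideL at case line",303,266,.075),("2 R",438,266,.075),("2 tl",282,339,.12),("2 tr",460,339,.12)):
    X=plane(K,V,[g(c,r)],z)[0]; print(n,"s",round(X[:2]@GN,4),"t",round(X[:2]@GT-GC,4))
```

```text
2 topnear s 0.5979 t 0.0004
2 topfar s 0.6075 t 0.0004
1 topnear s 0.6167 t 0.0004
1 topfar s 0.6256 t 0.0004
case s 0.5879 t -0.0557
board s 0.6226 t -0.058
2 sideL at case line s 0.5879 t -0.0221
2 R s 0.5879 t 0.0219
2 tl s 0.5979 t -0.0241
2 tr s 0.5979 t 0.0244
```

Spacer 2 stands upright with its near face at s=0.598. Spacer 1 now leans 4° over the board, its foot ahead by about 4 mm. My push stopped early on foot friction, so I'll regrip spacer 2 with no downward load and push it home.

Run:
```python
from h import *
xy=gxy(.6029,.0002); bot.servo_line((*xy,.108),velocity=.12); hand.move_gripper(.03,40); st("grip")
p=get_obs()["position"]; bot.servo_line((p[0],p[1],p[2]+.0015),velocity=.02); st("lift")
step_until((*GN,0),.010,15); st("pushed"); print("s",get_obs()["position"][:2]@GN)
```

```text
grip t 28.61 p [ 0.5696 -0.2395  0.1092] F [-0.33  0.3   5.47] w 0.0491
lift t 28.9 p [ 0.5695 -0.2395  0.1107] F [-0.42 -0.42 -0.69] w 0.0491
step_until 0.007 dF 17.4 [ 0.5722 -0.24    0.11  ]
pushed t 30.65 p [ 0.5722 -0.24    0.11  ] F [-17.71   1.73   9.55] w 0.049
s 0.606378396245975
```

Run:
```python
from h import *
p=np.array(get_obs()["position"]); d=np.r_[GN,0]
bot.servo_line(np.r_[gxy(.6029+.0105,.0002),.1105],velocity=.02); st("more"); print("s",get_obs()["position"][:2]@GN)
bot.servo_line(np.r_[gxy(.6029+.0105,.0002),.107],velocity=.02); st("down")
hand.move_gripper(.066); st("rel")
p=get_obs()["position"]; bot.servo_line((p[0],p[1],.19),velocity=.15)
cam("wrist","q4"); crop("q4",100,60,420,290,2.4,"q4b"); st("up")
```

```text
more t 30.94 p [ 0.5749 -0.2406  0.1101] F [-17.41   0.99  12.96] w 0.0494
s 0.6091485605680623
down t 31.27 p [ 0.5754 -0.2406  0.1084] F [-22.09   2.82  28.16] w 0.0492
rel t 31.57 p [ 0.5798 -0.2413  0.1071] F [0.38 0.54 0.57] w 0.0657
up t 32.33 p [ 0.5791 -0.241   0.1888] F [ 0.5  -0.37 -1.21] w 0.0662
```

View pics/q4b.png

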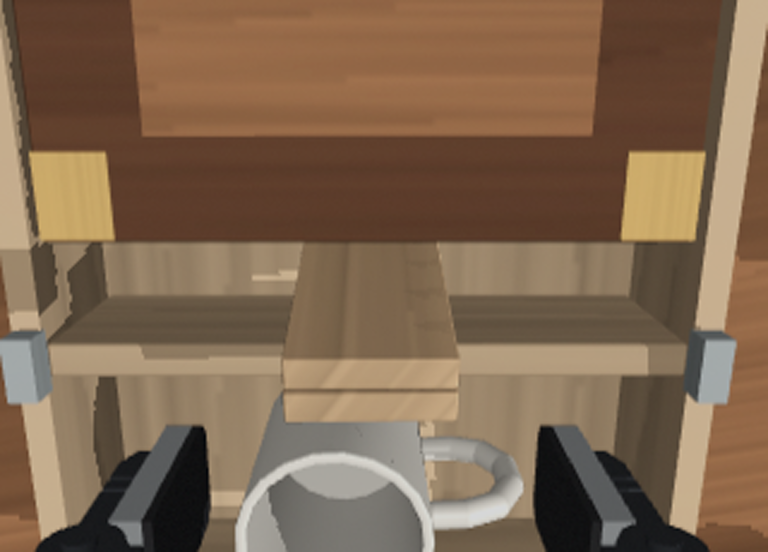

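```bash
python3 - <<'E'
from h import *
K,V=load("q4"); g=lambda c,r:(100+(c+.5)/2.4-.5,60+(r+.5)/2.4-.5)
c=-V[:3,:3].T@V[:3,3]; print("cam s",c[:2]@GN,c[2])
for n,cc,r,z in(("topnear",372,359,.12),("mid",372,389,.12),("far",372,419,.12),("case",200,241,.075),("board",170,344,.075),("floor seen past rim",372,242,.01)):
    X=plane(K,V,[g(cc,r)],z)[0]; print(n,"s",round(X[:2]@GN,4))
E
crop() { :; }; python3 -c "
from h import *
cam('side','s4'); crop('s4',300,200,400,300,6,'s4b')"
```

```text
cam s 0.5409034489493719 0.313720889754547
topnear s 0.6118
mid s 0.6206
far s 0.6297
case s 0.5877
board s 0.6229
floor seen past rim s 0.6008
```

View pics/s4b.png

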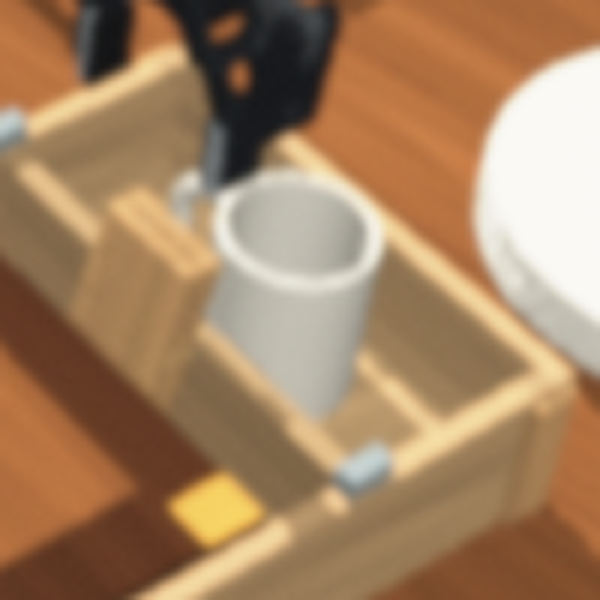

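Pressing above the board's rim made the pair lean back together by ~0.15 rad, still within 0.3. Spacer 2's face is at s≈0.605 at rim height, so there is about 17 mm for the tip. The wedge bears below the rim and should push the feet back to the board, so I fetch it now.

Run:
```python
from h import *
p=get_obs()["position"]; 
bot.servo_line((p[0],p[1],.21),velocity=.15)
pick((.4772,.2407),.099,97.6,op=.068,grip=100)
p=get_obs()["position"]; bot.servo_line((p[0],p[1],.245),velocity=.2); st("up"); cam("wrist","g5")
K,V=load("g5"); crop("g5",120,60,400,300,2.6,"g5b")
```

```text
at t 35.33 p [0.4776 0.2406 0.0993] F [ 1.36 -0.31 -0.01] w 0.0682
gripped t 35.62 p [0.4778 0.2409 0.0999] F [ 0.38 -0.44  4.24] w 0.0488
up t 36.51 p [0.4771 0.2406 0.2439] F [-0.44 -0.26 -1.28] w 0.0489
```

View pics/g5b.png

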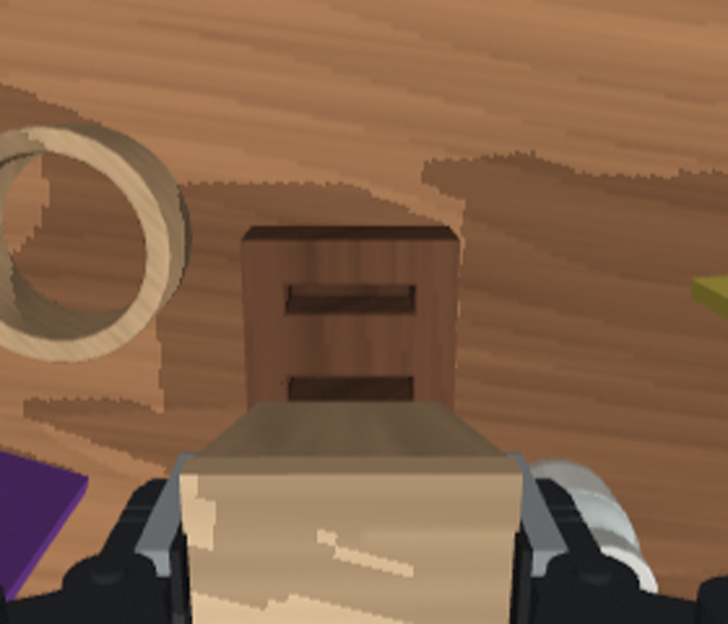

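Run:
```python
from h import *
K,V=load("g5"); a=np.radians(7.6); N=np.array([np.cos(a),np.sin(a)]); p=np.array([.4771,.2406,.2439])
for nm,c,r in(("tip",350,402),("brk",350,458),("brk2",350,474)):
  for z in(.15,.155,.16,.165,.255,.26,.265):
    X=plane(K,V,[(120+(c+.5)/2.6-.5,60+(r+.5)/2.6-.5)],z)[0]; print(nm,z-p[2],"x_tool",round((X[:2]-p[:2])@N,4))
for c in (255,452):
    X=plane(K,V,[(120+(c+.5)/2.6-.5,60+(402+.5)/2.6-.5)],.16)[0]; print("t",(X[:2]-p[:2])@[-N[1],N[0]])
```

```text
tip -0.09390000000000001 x_tool 0.011
tip -0.0889 x_tool 0.0091
tip -0.0839 x_tool 0.0072
tip -0.0789 x_tool 0.0053
tip 0.011099999999999999 x_tool -0.0292
tip 0.016100000000000003 x_tool -0.0311
tip 0.021100000000000008 x_tool -0.033
brk -0.09390000000000001 x_tool 0.0286
brk -0.0889 x_tool 0.0263
brk -0.0839 x_tool 0.0239
brk -0.0789 x_tool 0.0216
brk 0.011099999999999999 x_tool -0.02
brk 0.016100000000000003 x_tool -0.0224
brk 0.021100000000000008 x_tool -0.0247
brk2 -0.09390000000000001 x_tool 0.0337
brk2 -0.0889 x_tool 0.0313
brk2 -0.0839 x_tool 0.0289
brk2 -0.0789 x_tool 0.0264
brk2 0.011099999999999999 x_tool -0.0174
brk2 0.016100000000000003 x_tool -0.0198
brk2 0.021100000000000008 x_tool -0.0222
t -0.025932094093129562
t 0.028047949787228674
```

The wedge is held squarely. Its tip is about 85 mm below the TCP and the flat face about +13 mm from it. I carry it to just above the gap and look.

Run:
```python
from h import *
to_gap(.587,.172,.245); st("above"); cam("wrist","v1"); crop("v1",100,60,420,290,2.4,"v1b"); cam("side","v1s"); crop("v1s",280,180,410,310,5,"v1sb")
```

```text
above t 38.95 p [ 0.5537 -0.2363  0.1725] F [-0.02 -0.23  0.81] w 0.0491
```

View pics/v1b.png

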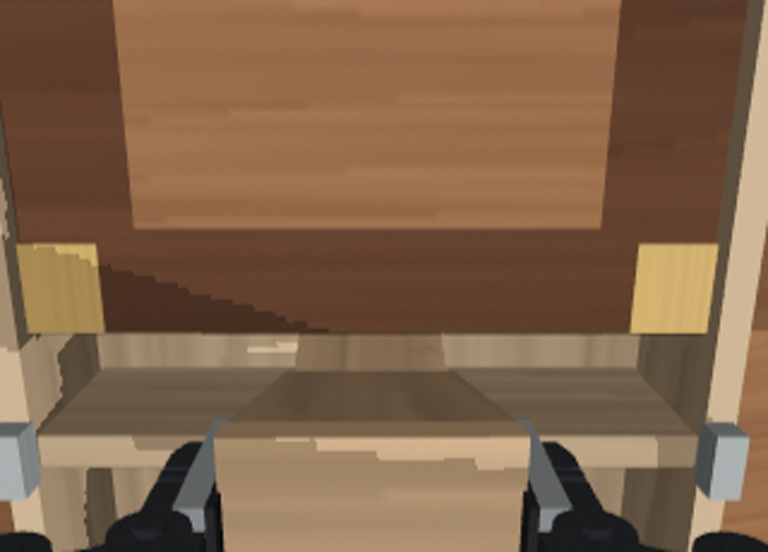

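View pics/v1sb.png

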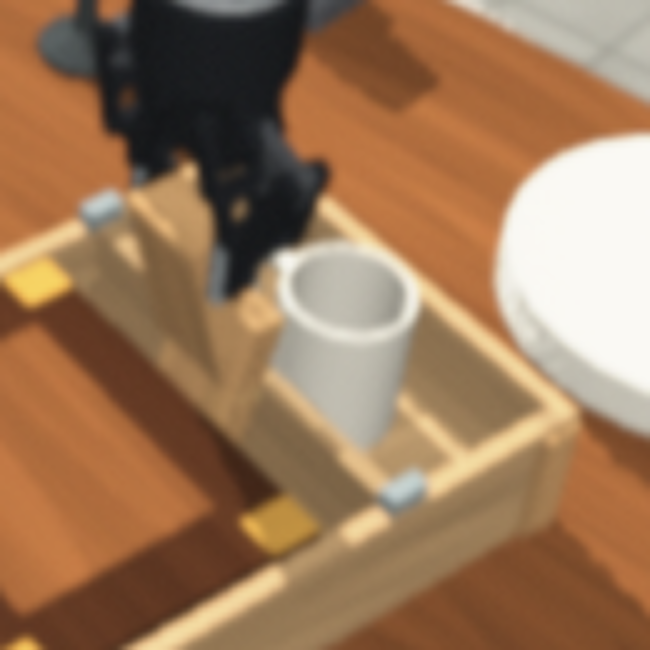

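The tip (crop row 370) sits past the case's rim (row 333) and ahead of the spacers. Now I lower it, watching the force.

Run:
```python
from h import *
f0=f()
for z,s in((.156,.587),(.150,.5873),(.146,.5876),(.142,.588),(.138,.5885),(.134,.589),(.131,.589),(.128,.589)):
    bot.servo_line(np.r_[gxy(s,.0),z],velocity=.04); df=f()-f0
    print(z,"actual",get_obs()["position"].round(4),"F",df.round(1),"Fs",round(df[:2]@GN,1))
    if df[2]>10 or abs(df[:2]@GN)>10: break
st(); cam("wrist","v2"); crop("v2",100,60,420,290,2.4,"v2b"); cam("side","v2s"); crop("v2s",280,180,410,310,5,"v2sb")
```

```text
0.156 actual [ 0.5531 -0.2365  0.1557] F [0.6 0.6 0.1] Fs 0.5
0.15 actual [ 0.5533 -0.2365  0.1497] F [ 0.2 -0.1 -0.4] Fs 0.2
0.146 actual [ 0.5531 -0.2364  0.1455] F [-2.   1.3 -0.5] Fs -2.2
0.142 actual [ 0.5527 -0.2363  0.1415] F [-5.2  0.1  1.8] Fs -5.1
0.138 actual [ 0.5538 -0.2366  0.1389] F [-7.8  2.1 14.9] Fs -8.1
 t 40.65 p [ 0.5538 -0.2366  0.1389] F [-8.15  1.93 14.18] w 0.0489
```

View pics/v2b.png

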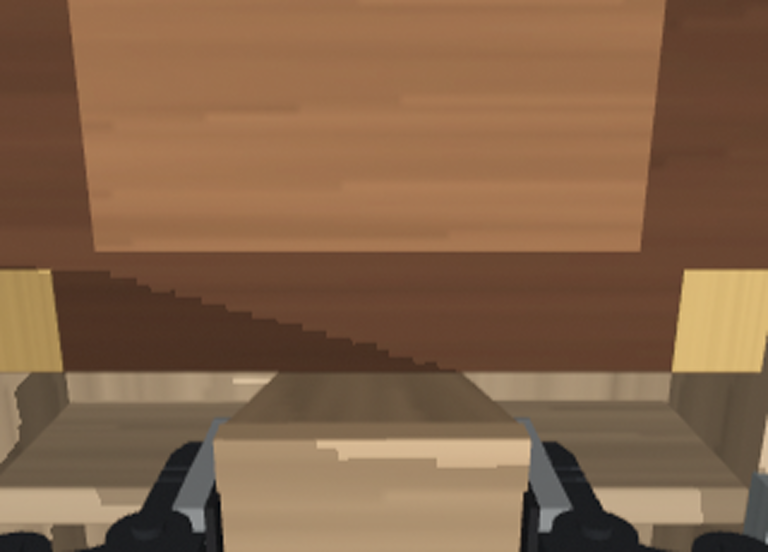

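View pics/v2sb.png

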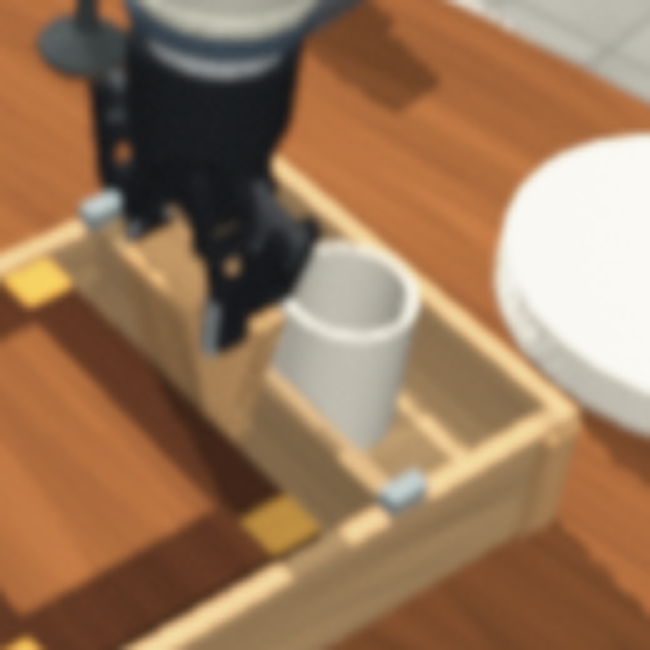

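It met 15 N with the tip at about z=0.054, well inside the gap. I press on in small steps and watch whether the spacers straighten.

Run:
```python
from h import *
for i,(z,s) in enumerate(((.136,.5892),(.134,.5897),(.132,.5902),(.130,.5905),(.128,.591),(.126,.591))):
    bot.servo_line(np.r_[gxy(s,.0),z],velocity=.03); F=f(); p=get_obs()["position"]
    print(z,s,"act z",p[2].round(4),"s",(p[:2]@GN).round(4),"F",F.round(1),"Fs",round(F[:2]@GN,1),"w",get_obs()["gripper_width"].round(4))
    if F[2]>35: break
st(); cam("wrist","v3"); crop("v3",100,60,420,290,2.4,"v3b"); cam("side","v3s"); crop("v3s",280,180,410,310,5,"v3sb")
```

```text
Traceback (most recent call last):
AttributeError: 'float' object has no attribute 'round'
```

Run:
```python
from h import *
for i,(z,s) in enumerate(((.136,.5892),(.134,.5897),(.132,.5902),(.130,.5905),(.128,.591),(.126,.591))):
    bot.servo_line(np.r_[gxy(s,.0),z],velocity=.03); F=f(); p=get_obs()["position"]
    print(z,s,"act z",round(p[2],4),"s",round(p[:2]@GN,4),"F",F.round(1),"Fs",round(F[:2]@GN,1))
    if F[2]>35: break
st(); cam("wrist","v3"); crop("v3",100,60,420,290,2.4,"v3b"); cam("side","v3s"); crop("v3s",280,180,410,310,5,"v3sb")
```

```text
0.136 0.5892 act z 0.1381 s 0.5893 F [-7.5  1.5 21.3] Fs -7.6
0.134 0.5897 act z 0.1371 s 0.5907 F [-8.2  0.5 27.8] Fs -8.1
0.132 0.5902 act z 0.1359 s 0.5924 F [-7.4  2.3 31.1] Fs -7.7
0.13 0.5905 act z 0.1347 s 0.5937 F [-5.   2.4 35.7] Fs -5.3
 t 42.0 p [ 0.5596 -0.2383  0.1347] F [-4.98  2.37 35.68] w 0.0488
```

View pics/v3b.png

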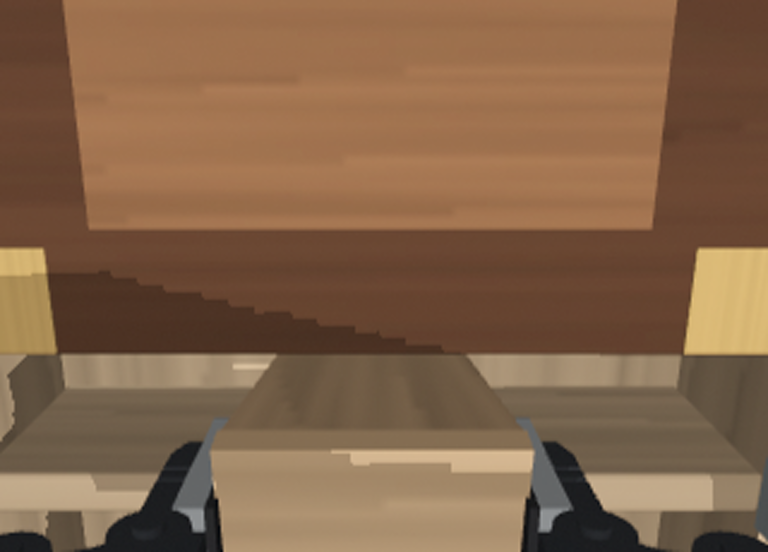

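View pics/v3sb.png

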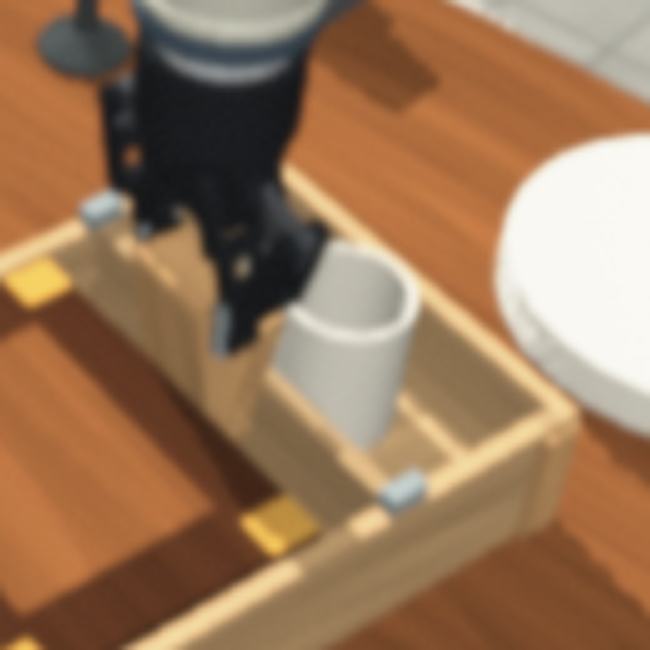

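It descends slowly with the wedge starting to lean along with the spacers (TCP s drifted +6 mm). Drawing the grip back toward the case should swing the tip against the spacer feet and right them.

Run:
```python
from h import *
for z,s in ((.131,.588),(.131,.585),(.130,.583),(.130,.581),(.128,.581),(.126,.582),(.124,.583)):
    bot.servo_line(np.r_[gxy(s,.0),z],velocity=.02); F=f(); p=get_obs()["position"]
    print(z,s,"act z",round(p[2],4),"s",round(p[:2]@GN,4),"F",F.round(1),"Fs",round(F[:2]@GN,1))
    if F[2]>45 or abs(F[:2]@GN)>25: break
st(); cam("wrist","v4"); crop("v4",100,60,420,290,2.4,"v4b"); cam("side","v4s"); crop("v4s",280,180,410,310,5,"v4sb")
```

```text
0.131 0.588 act z 0.1348 s 0.593 F [ 4.5  1.6 18.7] Fs 4.2
0.131 0.585 act z 0.1349 s 0.5921 F [12.6  0.2 11.3] Fs 12.3
0.13 0.583 act z 0.1349 s 0.5918 F [14.5  0.8 15.3] Fs 14.1
0.13 0.581 act z 0.1347 s 0.5899 F [15.1  0.4 13.5] Fs 14.8
0.128 0.581 act z 0.1336 s 0.5902 F [13.3 -0.3 20.1] Fs 13.2
0.126 0.582 act z 0.1326 s 0.5909 F [ 9.4  0.6 32.5] Fs 9.1
0.124 0.583 act z 0.1315 s 0.5915 F [ 5.   0.6 42.9] Fs 4.8
 t 43.96 p [ 0.5574 -0.2384  0.1315] F [ 5.    0.59 42.86] w 0.0488
```

View pics/v4b.png

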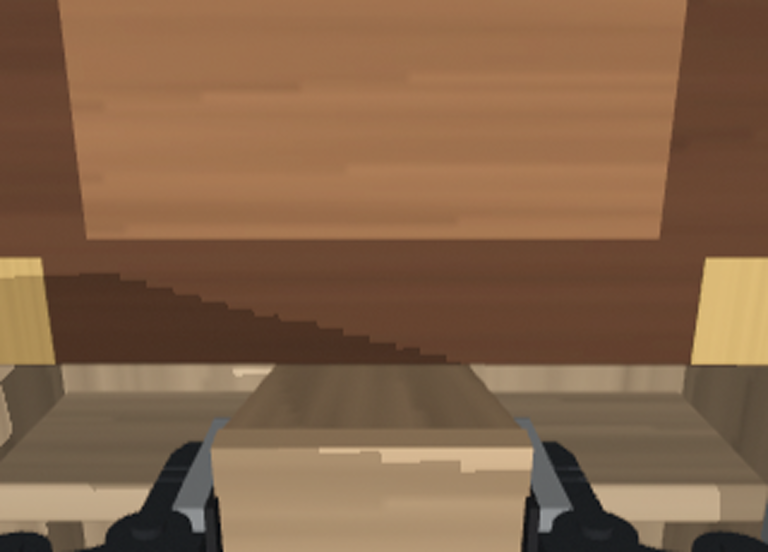

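View pics/v4sb.png

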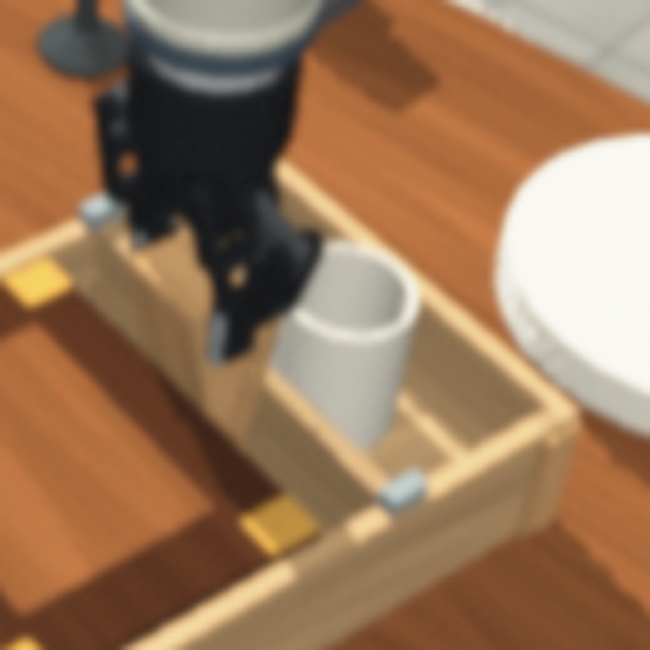

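The side view shows the spacers more upright, and the tip is now at about 0.046. One more rock-and-press cycle.

Run:
```python
from h import *
def go(z,s):
    bot.servo_line(np.r_[gxy(s,.0),z],velocity=.025); F=f(); p=get_obs()["position"]
    print(z,s,"act z",round(p[2],4),"s",round(p[:2]@GN,4),"F",F.round(1),"Fs",round(F[:2]@GN,1)); return F
for z,s in ((.126,.578),(.126,.575),(.124,.575),(.122,.577),(.120,.580),(.118,.582),(.117,.583)):
    F=go(z,s)
    if F[2]>55 or abs(F[:2]@GN)>30: break
st(); cam("side","v5s"); crop("v5s",280,180,410,310,5,"v5sb")
```

```text
0.126 0.578 act z 0.1313 s 0.5872 F [13.5 -1.7 17.6] Fs 13.6
0.126 0.575 act z 0.1311 s 0.5846 F [15.3 -2.1 14.6] Fs 15.4
0.124 0.575 act z 0.1298 s 0.585 F [14.9 -1.7 20.3] Fs 15.0
0.122 0.577 act z 0.1283 s 0.586 F [10.1 -0.9 29.5] Fs 10.1
0.12 0.58 act z 0.1268 s 0.5872 F [ 1.3  0.2 42.3] Fs 1.2
0.118 0.582 act z 0.125 s 0.5888 F [-0.4  0.2 44.3] Fs -0.4
0.117 0.583 act z 0.1244 s 0.5892 F [-3.9  1.2 50.8] Fs -4.0
 t 46.02 p [ 0.5551 -0.2384  0.1244] F [-3.86  1.22 50.83] w 0.0491
```

View pics/v5sb.png

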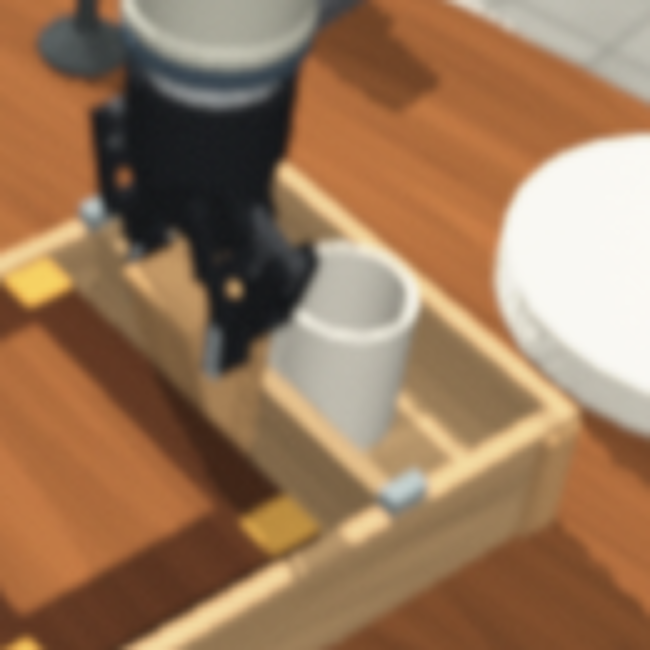

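The TCP reached z=0.124, s=0.589, just what the jammed geometry predicts (0.125, 0.590). A small further push will confirm the stall, followed by a dwell.

Run:
```python
from h import *
for z,s in ((.116,.585),(.115,.586),(.114,.587)):
    bot.servo_line(np.r_[gxy(s,.0),z],velocity=.02); F=f(); p=get_obs()["position"]
    print(z,s,"act z",round(p[2],4),"s",round(p[:2]@GN,4),"F",F.round(1),"Fs",round(F[:2]@GN,1))
    if F[2]>65: break
bot.dwell(.6); st("dwell"); bot.dwell(.6); st("dwell"); print(np.abs(get_obs()["joint_vel"]).max())
cam("wrist","v6"); crop("v6",60,60,450,340,2,"v6b"); cam("top","v6t"); crop("v6t",120,130,400,280,2.8,"v6tb"); cam("side","v6s"); crop("v6s",150,130,400,340,3,"v6sb")
```

```text
0.116 0.585 act z 0.1226 s 0.5907 F [-2.6  0.  45.7] Fs -2.6
0.115 0.586 act z 0.1219 s 0.5912 F [-7.4  1.6 50.5] Fs -7.6
0.114 0.587 act z 0.1215 s 0.5912 F [-13.7   3.3  59.3] Fs -14.1
dwell t 47.42 p [ 0.5571 -0.2386  0.1215] F [-13.98   2.44  59.46] w 0.0491
dwell t 48.02 p [ 0.5571 -0.2386  0.1215] F [-13.15   2.55  58.94] w 0.0486
0.0010948140372608127
```

View pics/v6b.png

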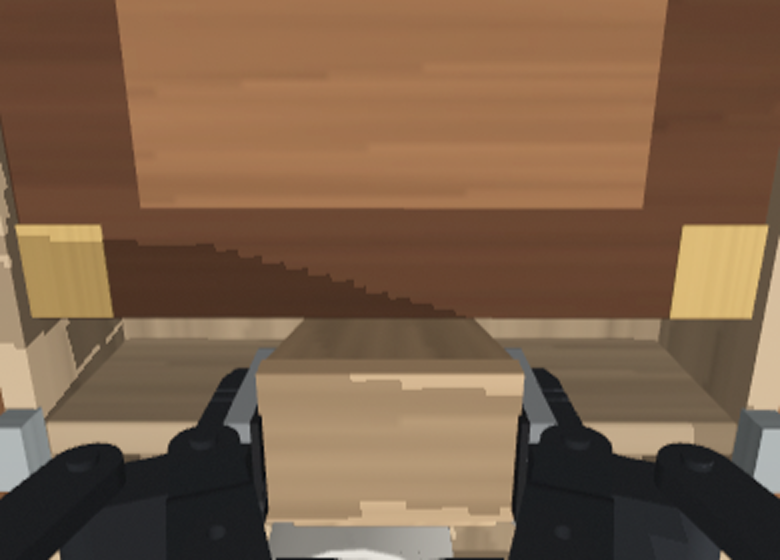

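View pics/v6sb.png

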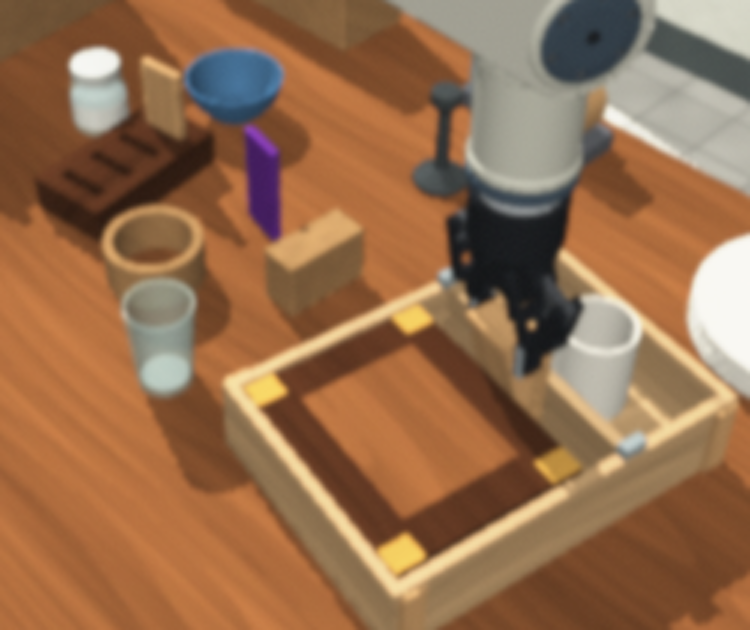

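View pics/v6tb.png

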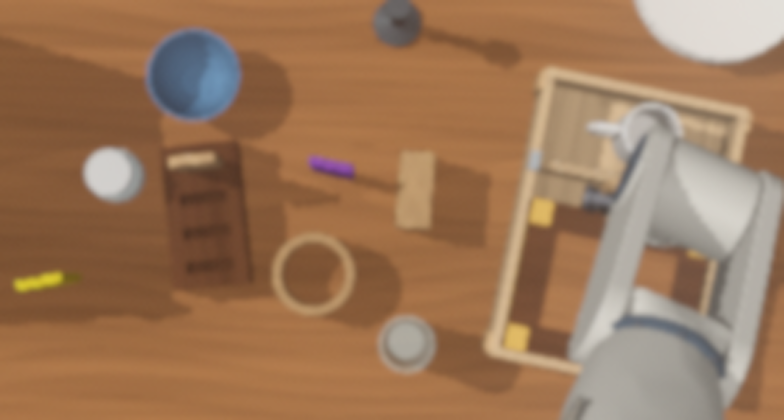

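The wedge is stalled and steady: 59 N down, no drift over 1.2 s, tip at about z=0.037 and the third spacer still upright in the rack (side crop px (163,98)). Nothing else has moved. I'm handing in.

```bash
python3 -c "
from h import *
hand_in(); st('done')"
```

```text
the job is handed in; nothing more can be done
the job is handed in; nothing more can be done
```

I stood two spacers in the gap and jammed the wedge between them and the case. I handed in while still holding it, at about 48 of the 72 s; no verdict is reported.

- **Gap:** it measured 34.9 mm in both views, so two spacers left about 15 mm. The rim triangulated at z≈0.072, about 2.5 mm below the stated 0.075.
- **What went wrong:** pressing spacer 2 home above the board's rim tilted both spacers back by about 9°. I righted them by rocking and pressing the wedge below the rim.
- **Last checks before handing in:**
  - The push held steady at 59 N down, with no TCP movement over 0.6 s of the final dwell.
  - The fingers were still closed on the wedge at a 49 mm opening.
  - The tip was at about z=0.037, roughly 3 mm deeper than predicted.
  - The third spacer stands upright in the rack, and nothing else looks moved.
- **Not confirmed:** the gripper hid the spacers' tops at the end, so I judge them upright only from the side view and the wedge's final position. I could not measure the contact forces on the case and board themselves.

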